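# Turn the back-to-front kit insert round in its case

### The arm

A 6-joint arm with a two-finger parallel gripper is mounted at the origin on a cart in front of the work surface, level with it; the furniture and walls round the work are solid. World frame = base frame: x ahead of the robot, y to its left, z up, the work surface at z = 0. Lengths are in mm, angles in rad, forces in N, time in s.
With the tool pointing down it reaches from about 325 to 1000 mm from the base axis. Payload 5.1 kg.
Tool frame: the origin (TCP) lies at the very end of the fingers, on their centre line; the grasp point (between the pads) lies 19 mm behind it; z points along the fingers, y is the line along which they close (so a half turn about z gives the same grasp; the last joint's range is limited). The gripper opens to 85 mm and grips with 20 to 120 N. Pads are 22 mm wide; open, the fingers measure 114 mm over their backs; the gripper's body (76 mm by 85 mm) begins 54 mm behind the grasp point. The pads swing forward as they close: fully open they stand 13 mm farther back than shut.
Start: joints at [-0.083, 0.124, 1.65, -0, 1.367, -0.083], TCP at [649.988, -0.028, 231.322] pointing down, gripper open.
Joint ranges: [-2.61, 2.61], [-1.02, 2.33], [0.03, 2.71], [-1.35, 4.49], [0.32, 2.68], [-2.91, 2.91]. Speed limits (rad/s): [2.57, 2.57, 3.14, 3.14, 3.14, 3.14].

### API

Orientations are given as a unit quaternion [x, y, z, w].
In Python, from bench import r gives the robot as it stands. The module is installed in compiled form; this text tells all that it offers.
- The arm moves only by the tool jog_arm, never from a script. Its argument "commands" is a list of rows, each an object of numbers: "x", "y", "z": the shift along the world's x, y, z in m; "wx", "wy", "wz": the turn, a rotation vector about the world's x, y, z in rad; "gripper": the closure, from 0 (fully open) to 1 (shut). A call has 1 to 10 rows; each row is the pose to reach, as a shift and turn from the pose commanded when the call began; what a row does not reach only later rows make up. A row lasts 1/8 s, in which the tool goes at most 62.5 mm and 10.7 degrees, less where a joint would pass 70% of its speed; a pose out of reach is approached as far as the arm can. A call with a gripper value outside its range is refused whole. The fingers move at their own pace and stop on an object; "grip_force" is the grip in N (left out, the last holds). Time passes only in rows, so rows that repeat a pose let the fingers close. It gives the time, the measured TCP pose, the force, the opening and the grip force at its end, in the units of the state.
- r.sense(): the state, without advancing time (a new reading comes with each control period).
- r.snapshot(name): name is "scene" or "side" or "wrist"; returns a dict with "image" (384x512x3 uint8, red, green, blue), "z_map" (384x512 float32, mm along the optical axis (not along the pixel's ray), 0 where there is no reading), "vertical_fov" (degrees; the focal length in pixels is half the picture's height over the tangent of half this angle, whatever the lens; pixels are square), "cx", "cy" (the principal point, pixels), "dist" ([k1, k2, p1, p2, k3] as OpenCV has them; the pictures are not rectified), "position" and "orientation" of the camera in the world. Camera axes: x right, y down, z forward; pixel columns grow to the right and rows downward; lengths in mm; the calibration is good to about 2 mm. A picture is of the moment at which its call begins.
- r.job_done(): hands the job in; it is judged then, once.
The state is a dict: "clock": time; "joints": joint angles; "joint_vel": joint speeds; "joint_torque": joint torques, N m; "eef_pos": TCP position; "ee_rot": TCP orientation; "wrist_force": force on the tool from outside, world axes, zero at the start; "moment": the same for the moment, N m; "opening": finger opening in mm; "grip_force": force on a finger pad.
Only numpy, scipy, OpenCV 4.12 (cv2) and the standard library are available. Lean on these libraries where they do the work, as an engineer would, in place of code of your own. Each camera call takes 0.05 s, during which the arm holds its last target. There are 200 camera calls.

### The job

Each of the two grey weighing-kit cases holds a white insert, and the insert's blue-striped end belongs at the case's blue end. One insert has been put in back to front: lift that one clear of its case by its black post, give it a half turn and lower it back into the same case so that it sits flat and fully home the right way round, then let go. Leave the other insert as it is.

Things in the scene. Friction and masses are not known exactly. Their poses are not given: they have to be found in the camera images.
- insert_a_grip (a point): Loose white insert block, 120x80x32 mm, about 0.25 kg, one of two alike. Blue stripe and two 30 mm wells at one end, three 16 mm wells at the other. Black 24 mm square post, sides along x and y, stands 60 mm above mid-deck. Point: on post axis, 70 mm above underside, 38 above deck, 22 below post top; x to blue end, z up. Sits in case_a.
- case_a_blue (a point): Fixed grey open case, 153x113 mm, rim 34 mm high, one end wall blue. Opening 125x85 mm at floor (4 mm thick), walls slope out to 145x105 mm at rim and guide the insert in. Point: on floor at foot of blue end wall, mid-width; x from case middle to blue end, z up. Floor middle is 62.5 mm along -x; a seated insert's post stands over it.
- insert_b_grip (a point): Loose white insert block, 120x80x32 mm, about 0.25 kg, one of two alike. Blue stripe and two 30 mm wells at one end, three 16 mm wells at the other. Black 24 mm square post, sides along x and y, stands 60 mm above mid-deck. Point: on post axis, 70 mm above underside, 38 above deck, 22 below post top; x to blue end, z up. Sits in case_b.
- case_b_blue (a point): Fixed grey open case, 153x113 mm, rim 34 mm high, one end wall blue. Opening 125x85 mm at floor (4 mm thick), walls slope out to 145x105 mm at rim and guide the insert in. Point: on floor at foot of blue end wall, mid-width; x from case middle to blue end, z up. Floor middle is 62.5 mm along -x; a seated insert's post stands over it.
Not all that is in view belongs to the job. Leave any brown or turquoise look-alike of the part that bears case_a_blue alone.

How it is judged (in metres and radians):
On the way:
1. the back-to-front insert is lifted clear of its case (z of insert_a_grip in the frame of case_a_blue above 0.104 m), for 0.2 s.
At the end, for the whole second after the job is handed in: The turned insert is at rest in its own case, blue end at the case's blue end within 10 degrees, post within 10 mm of the case's middle along and across, tilt under 5 degrees, down on the floor within 5 mm; the other insert is within 15 mm of its start (x of case_a_blue in the frame of insert_a_grip above 0.04 m and angle between the x axis of insert_a_grip and the x axis of case_a_blue, either way round below 0.17 rad and x of insert_a_grip in the frame of case_a_blue between -0.0725 and -0.0525 m and y of insert_a_grip in the frame of case_a_blue between -0.01 and 0.01 m and z of insert_a_grip in the frame of case_a_blue between 0.064 and 0.075 m and angle between insert_a_grip's own z axis and vertical below 0.09 rad and linear speed of insert_a below 0.02 m/s and distance of insert_b_grip from where it was at the start of the episode below 0.015 m); the robot touches nothing.
It fails at once if the insert that was already right is lifted or shifted (distance of insert_b_grip from where it was at the start of the episode above 0.015 m).
It also fails if it takes over 40 s, if anything falls off the work surface, if the arm or the gripper's body presses on something with over 40 N, if the wrist force passes 120 N, or if a joint passes its speed limit or range.

## Working session

There is one attempt and no reset: what is moved stays moved. The work goes in short steps, Python scripts to look and compute and a tool call to move; the robot and the scene stay as the last step left them, time stands still between calls to the robot, and variables do not carry over. Pictures are saved under pics/ and viewed, at most 10 in all, crops included, and the job is handed in when it is done.

Besides the shell and the picture viewer there is one more tool, called by a JSON object that holds its "fn" and its "kwargs". jog_arm: Moves the arm, as the interface text tells. Its arguments: {"type":"object","properties":{"commands":{"type":"array","items":{"type":"object","properties":{"x":{"type":"number"},"y":{"type":"number"},"z":{"type":"number"},"wx":{"type":"number"},"wy":{"type":"number"},"wz":{"type":"number"},"gripper":{"type":"number"}}}},"grip_force":{"type":"number"}},"required":["commands"]}

```bash
mkdir -p pics; cat > h.py <<'E'
import numpy as np,cv2
from scipy.spatial.transform import Rotation as R
from bench import r
def snap(n):
    s=r.snapshot(n);f=192/np.tan(np.radians(s['vertical_fov'])/2)
    s['K']=np.array([[f,0,s['cx']],[0,f,s['cy']],[0,0,1]]);s['d']=np.array(s['dist'],float)
    s['R']=R.from_quat(s['orientation']).as_matrix();s['p']=np.array(s['position']);return s
def rays(s,uv):
    q=cv2.undistortPoints(np.array(uv,float).reshape(-1,1,2),s['K'],s['d']).reshape(-1,2)
    return np.c_[q,np.ones(len(q))]@s['R'].T
def onz(s,uv,z):
    d=rays(s,uv);return s['p']+d*((z-s['p'][2])/d[:,2])[:,None]
def depth_pts(s,uv):
    uv=np.array(uv);z=s['z_map'][uv[:,1].astype(int),uv[:,0].astype(int)]
    return s['p']+rays(s,uv)*z[:,None]
E
python3 - <<'E'
from h import *
a=[snap(n) for n in("scene","side","wrist")]
for n,s in zip("scene side wrist".split(),a):
    cv2.imwrite(f'pics/{n}0.png',s['image'][...,::-1]);print(n,s['p'],s['R'][:,2],s['vertical_fov'])
E
```

```text
scene [-654.77402121 -513.85825562  848.07664633] [ 0.73451182  0.46393026 -0.49523843] 43.5333032578807
side [ 358.9329169  1100.96110593  836.66602799] [ 0.14658662 -0.7520175  -0.64263679] 53.9114332343422
wrist [649.88669681  83.58866804 372.61109819] [-7.05910799e-04 -3.23812330e-01 -9.46121069e-01] 63.786373827850674
```

View pics/scene0.png

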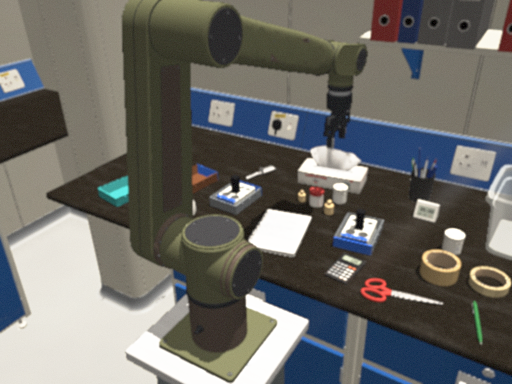

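View pics/side0.png

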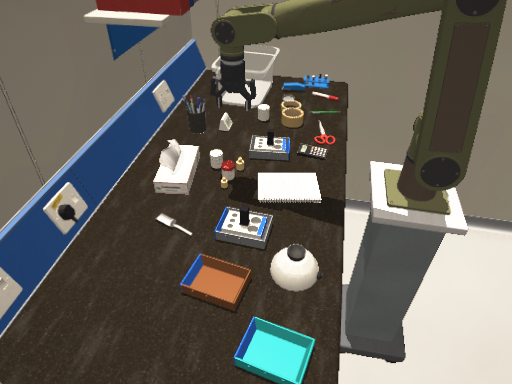

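View pics/wrist0.png

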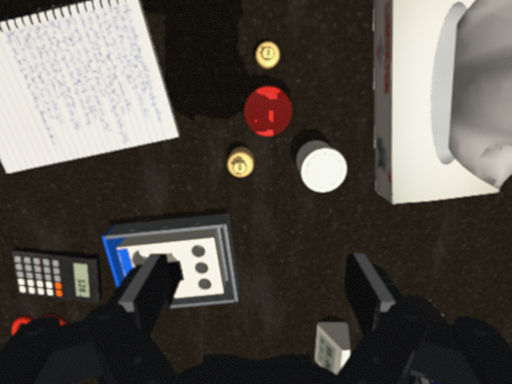

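Scene: two grey cases. In the side view they are at (270,147) and (244,227). The brown (216,280) and turquoise (275,350) look-alikes are empty trays. In the wrist view, the case at (170,262) has its blue end and what looks like the stripe both on the left. I'll check both grey cases in a close crop.

```bash
python3 - <<'E'
import cv2,numpy as np
i=cv2.imread('pics/side0.png')
a=cv2.resize(i[125:170,240:300],(480,360),interpolation=2)[:,:400];b=cv2.resize(i[200:252,205:280],(400,277),interpolation=2)
c=np.zeros((600,800,3),np.uint8);c[:360,:400]=a;c[:277,400:]=b
s=cv2.imread('pics/scene0.png');c[365:600,:400]=cv2.resize(s[210:255,325:395],(400,235),interpolation=2);c[365:600,400:]=cv2.resize(s[172:217,203:273],(400,235),interpolation=2)
cv2.imwrite('pics/crop1.png',c)
E
```

```text
(no output)
```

View pics/crop1.png

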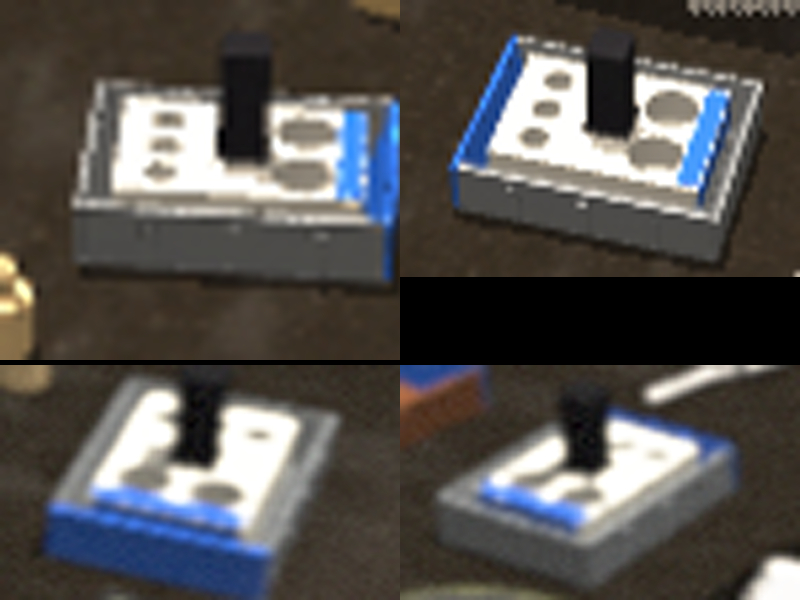

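The case at side (244,227) / scene (236,195) is the back-to-front one: its stripe lies opposite the blue wall. The other case, at side (270,147), is right. Next I measure the target.

```bash
cat >> h.py <<'E'
def measure(s,c,rad=110,bz=0):
    """c approx centre: deck rect, stripe, dark blue wall, post top using depth"""
    v,u=np.mgrid[0:384,0:512];uv=np.c_[u.ravel(),v.ravel()]
    P=depth_pts(s,uv);ok=(s['z_map'].ravel()>0)&(np.hypot(*(P[:,:2]-c).T)<rad)
    hsv=cv2.cvtColor(s['image'],cv2.COLOR_RGB2HSV).reshape(-1,3).astype(int);H,S,V=hsv.T
    dk=ok&(abs(P[:,2]-bz-36)<9)
    w=dk&((S<60)&(V>170));st=dk&(H>95)&(H<125)&(S>100)
    wl=ok&(H>95)&(H<125)&(S>100)&(P[:,2]<46+bz)&(P[:,2]>5)
    top=ok&(P[:,2]>bz+88)&(P[:,2]<bz+108)&(V<80)
    m=lambda k:(k.sum(),np.round(np.median(P[k],0),1) if k.any() else None)
    D=onz(s,uv[w|st],36+bz)[:,:2] if (w|st).any() else None
    print('white',m(w),'stripe',m(st),'allblue',m(wl),'top',m(top))
    if D is not None:print('rect',cv2.minAreaRect(D.astype(np.float32)))
    if top.any():T=onz(s,uv[top],96+bz)[:,:2];print('toprect',cv2.minAreaRect(T.astype(np.float32)))
    return P,hsv
E
python3 - <<'E'
from h import *
s=snap('side')
print(onz(s,[[244.8,208]],96),onz(s,[[270,134]],96))
for q in([244.8,208],[270,134]):measure(s,onz(s,[q],96)[0,:2])
# hand-read corners (crop, deck target): stripe ends and well-end corners
e=lambda x,y:[205+(x-400)/400*75-.0,200+y/277*52]
print(onz(s,[e(731,92),e(700,200),e(522,50),e(490,163)],36))
print(onz(s,[e(515,38),e(764,82),e(722,215),e(456,168)],34))
E
```

```text
[[540.27615119 313.61233816  96.        ]] [[ 538.23519103 -105.30094298   96.        ]]
white (np.int64(508), array([557.8, 322.8,  35.9])) stripe (np.int64(158), array([494.3, 313.5,  34.9])) allblue (np.int64(216), array([610.1, 314.3,  33. ])) top (np.int64(61), array([542.5, 317.7,  95.9]))
rect ((543.29296875, 316.26611328125), (114.99783325195312, 151.14242553710938), 87.36302947998047)
toprect ((541.6712036132812, 318.0836486816406), (23.192930221557617, 34.104549407958984), 12.330985069274902)
white (np.int64(233), array([ 562.3, -122.3,   35.6])) stripe (np.int64(69), array([ 480.6, -137.9,   35.5])) allblue (np.int64(93), array([ 477.9, -138.1,   34.4])) top (np.int64(30), array([ 540.6, -126.6,   95.4]))
rect ((540.5870361328125, -128.9580078125), (152.99942016601562, 115.68885803222656), 4.3531575202941895)
toprect ((540.0011596679688, -127.20147705078125), (19.073162078857422, 30.147802352905273), 9.98615837097168)
[[479.3644023  276.19792065  36.        ]
 [480.94203529 362.64935086  36.        ]
 [605.14683699 267.33488238  36.        ]
 [599.13543564 359.89839971  36.        ]]
[[612.44327841 256.01937663  34.        ]
 [462.49525045 261.90292704  34.        ]
 [467.61154011 369.10810294  34.        ]
 [616.99681788 365.72157412  34.        ]]
```

{"fn": "jog_arm", "kwargs": {"commands": [{"x": -0.011, "y": 0.032, "wz": 0.17}, {"x": -0.022, "y": 0.064, "wz": 0.34}, {"x": -0.033, "y": 0.096, "wz": 0.51}, {"x": -0.044, "y": 0.128, "wz": 0.68}, {"x": -0.055, "y": 0.16, "wz": 0.85}, {"x": -0.066, "y": 0.2, "wz": 1.02}, {"x": -0.08, "y": 0.24, "wz": 1.19}, {"x": -0.1, "y": 0.28, "wz": 1.36}, {"x": -0.109, "y": 0.317, "wz": 1.52}, {"x": -0.109, "y": 0.317, "wz": 1.52}]}}

```text
invalid input at $.commands[0]: expected keys x, y, z, wx, wy, wz, gripper
```

```bash
python3 - <<'E'
from h import *
t=r.sense();print(t['clock'],t['eef_pos'],R.from_quat(t['ee_rot']).as_matrix().round(3).tolist(),t['joints'],t['wrist_force'])
s=snap('wrist');cv2.imwrite('pics/w1.png',s['image'][...,::-1]);measure(s,np.array([541,316.]));print(s['p'])
z=snap('side');print(depth_pts(z,[[296,248],[275,268],[318,268],[296,285]]).round())
E
```

```text
0.2 [ 6.49623001e+02 -1.24791055e-02  2.30570171e+02] [[0.0, 1.0, -0.001], [1.0, -0.0, 0.0], [0.0, -0.001, -1.0]] [-8.26201851e-02  1.24200867e-01  1.65113234e+00 -5.57691422e-06
  1.36750819e+00 -8.26069359e-02] [-0.63806552 -0.51698139  0.18959547]
white (np.int64(0), None) stripe (np.int64(0), None) allblue (np.int64(0), None) top (np.int64(0), None)
[649.97587822  83.58114753 372.95538808]
[[377. 425.  84.]
 [424. 469.  43.]
 [312. 439.  35.]
 [363. 503.  31.]]
```

View pics/w1.png

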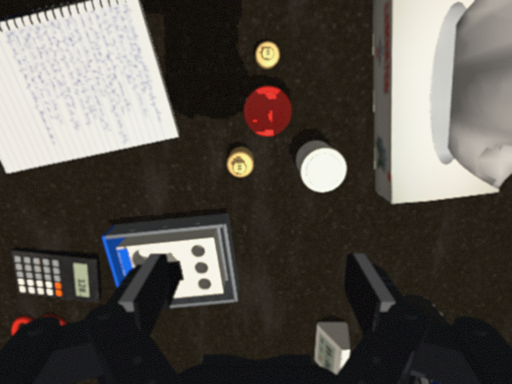

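The move was refused because every row needs all the keys, so this is the same view as before. The white jar stands at about (365,455), 220 mm from the target, which is clear. I resend the move with full rows.

{"fn": "jog_arm", "kwargs": {"commands": [{"x": -0.011, "y": 0.032, "z": 0, "wx": 0, "wy": 0, "wz": 0.17, "gripper": 0}, {"x": -0.022, "y": 0.064, "z": 0, "wx": 0, "wy": 0, "wz": 0.34, "gripper": 0}, {"x": -0.033, "y": 0.096, "z": 0, "wx": 0, "wy": 0, "wz": 0.51, "gripper": 0}, {"x": -0.044, "y": 0.128, "z": 0, "wx": 0, "wy": 0, "wz": 0.68, "gripper": 0}, {"x": -0.055, "y": 0.16, "z": 0, "wx": 0, "wy": 0, "wz": 0.85, "gripper": 0}, {"x": -0.066, "y": 0.2, "z": 0, "wx": 0, "wy": 0, "wz": 1.02, "gripper": 0}, {"x": -0.08, "y": 0.24, "z": 0, "wx": 0, "wy": 0, "wz": 1.19, "gripper": 0}, {"x": -0.1, "y": 0.28, "z": 0, "wx": 0, "wy": 0, "wz": 1.36, "gripper": 0}, {"x": -0.109, "y": 0.317, "z": 0, "wx": 0, "wy": 0, "wz": 1.52, "gripper": 0}, {"x": -0.109, "y": 0.317, "z": 0, "wx": 0, "wy": 0, "wz": 1.52, "gripper": 0}]}}

```text
clock: 1.55
eef_pos: [540.0, 319.1, 231.2]
ee_rot: [0.024, 1.0, 0.0, -0.0]
wrist_force: [0.8, -1.0, -0.2]
opening: 85.5
grip_force: 0.0
```

```bash
python3 - <<'E'
from h import *
t=r.sense();print(t['clock'],t['eef_pos'],R.from_quat(t['ee_rot']).as_matrix().round(3).tolist(),t['joints'],t['wrist_force'])
s=snap('wrist');cv2.imwrite('pics/w2.png',s['image'][...,::-1]);measure(s,np.array([541,316.]));print(s['p'])
E
```

```text
1.55 [540.03496214 319.05502785 231.24432387] [[-0.999, 0.047, -0.0], [0.047, 0.999, 0.0], [0.0, 0.0, -1.0]] [ 4.47957065e-01  7.45261900e-02  1.70343550e+00  2.68562512e-04
  1.36367252e+00 -1.07545894e+00] [ 0.76228191 -0.96558432 -0.20094359]
white (np.int64(3316), array([559.7, 302.4,  36. ])) stripe (np.int64(1356), array([494.7, 311.4,  35.8])) allblue (np.int64(1711), array([610.8, 311.2,  34.3])) top (np.int64(560), array([540.9, 312. ,  95.7]))
rect ((550.5380859375, 311.8503723144531), (110.71012115478516, 136.01121520996094), 86.34235382080078)
toprect ((541.2395629882812, 312.40374755859375), (21.55865478515625, 24.482900619506836), 86.13492584228516)
[456.84037579 323.08850825 373.69487672]
```

View pics/w2.png

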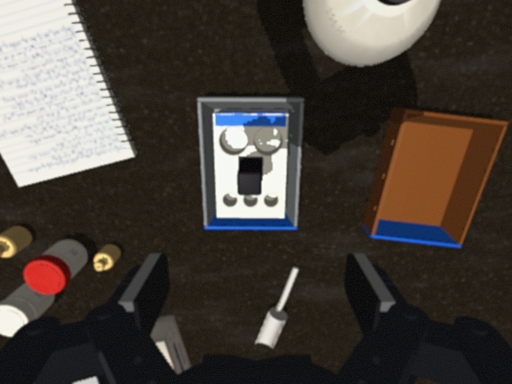

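The wrist view shows the target clearly. The stripe is at the top (250,119) and the blue case wall at the bottom (250,224), so it is back to front. The post top is at (250,183). The brown tray is at right.

```bash
python3 - <<'E'
from h import *
s=snap('wrist')
P=onz(s,[[198,97],[304.5,97],[299,230],[204.5,230]],34)[:,:2];print(P.round(1),P.mean(0))
I=s['image'].astype(int);hsv=cv2.cvtColor(s['image'],cv2.COLOR_RGB2HSV)
m=np.zeros((384,512),np.uint8);m[105:222,207:296]=((I.min(2)>185)|((hsv[...,0]>95)&(hsv[...,0]<125)&(hsv[...,1]>120)))[105:222,207:296]
m=cv2.morphologyEx(m,cv2.MORPH_CLOSE,np.ones((25,25)));m=cv2.morphologyEx(m,cv2.MORPH_OPEN,np.ones((7,7)))
c=max(cv2.findContours(m,0,1)[0],key=cv2.contourArea);
print(cv2.boundingRect(c),cv2.minAreaRect(onz(s,c.reshape(-1,2),36)[:,:2].astype(np.float32)))
# blue wall top: line fit
b=((hsv[...,0]>95)&(hsv[...,0]<125)&(hsv[...,1]>120));v,u=np.nonzero(b[221:235,200:310]);
Q=onz(s,np.c_[u+200,v+221],34)[:,:2];print(cv2.minAreaRect(Q.astype(np.float32)))
E
```

```text
[[465.  260. ]
 [470.6 371.6]
 [624.6 365.1]
 [618.9 250.5]] [544.77705868 311.814018  ]
(214, 111, 75, 111) ((545.3621826171875, 311.43487548828125), (87.20413970947266, 127.32913208007812), 87.13507843017578)
((615.1287841796875, 307.8857421875), (112.68827819824219, 10.60574722290039), 87.13391876220703)
```

{"fn": "jog_arm", "kwargs": {"commands": [{"x": 0.001, "y": -0.006, "z": -0.03, "wx": 0, "wy": 0, "wz": 0, "gripper": 0}, {"x": 0.001, "y": -0.006, "z": -0.08, "wx": 0, "wy": 0, "wz": 0, "gripper": 0}, {"x": 0.001, "y": -0.006, "z": -0.12, "wx": 0, "wy": 0, "wz": 0, "gripper": 0}, {"x": 0.001, "y": -0.006, "z": -0.12, "wx": 0, "wy": 0, "wz": 0, "gripper": 0}]}}

```text
clock: 2.15
eef_pos: [539.7, 308.4, 107.0]
ee_rot: [0.027, 1.0, -0.002, -0.004]
wrist_force: [0.3, -0.2, -0.1]
opening: 85.6
grip_force: 0.0
```

```bash
python3 - <<'E'
from h import *
t=r.sense();print(t['clock'],t['eef_pos'],t['wrist_force'])
s=snap('wrist');cv2.imwrite('pics/w3.png',s['image'][...,::-1]);measure(s,np.array([541,313.]));print(s['p'])
E
```

```text
2.15 [539.71843887 308.42278539 106.97316376] [ 0.25674238 -0.24427179 -0.06587122]
white (np.int64(4973), array([565.1, 294.7,  35.9])) stripe (np.int64(3268), array([494.4, 312.8,  35.9])) allblue (np.int64(3925), array([495.5, 312.4,  34.2])) top (np.int64(1607), array([540.2, 312. ,  95.7]))
rect ((549.77685546875, 311.1465148925781), (109.76277160644531, 135.0350799560547), 87.02068328857422)
toprect ((540.2060546875, 311.80517578125), (23.20452117919922, 25.547531127929688), 87.04370880126953)
[457.63180829 313.5165374  250.0288175 ]
```

View pics/w3.png

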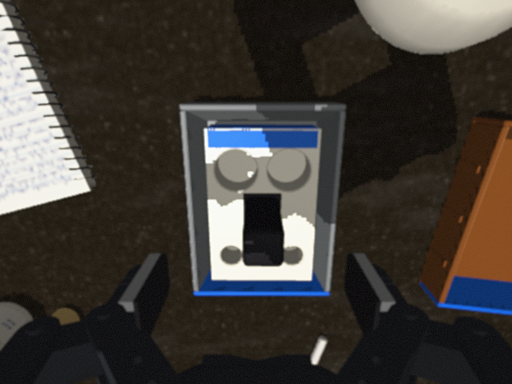

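The post top is at (262,248) in the image, about (540.5, 312, 96) in the world. The open fingers straddle it symmetrically, so I descend and grip.

{"fn": "jog_arm", "kwargs": {"commands": [{"x": -0.001, "y": 0.001, "z": -0.025, "wx": 0, "wy": 0, "wz": 0, "gripper": 0}, {"x": -0.001, "y": 0.001, "z": -0.045, "wx": 0, "wy": 0, "wz": 0, "gripper": 0}, {"x": -0.001, "y": 0.001, "z": -0.055, "wx": 0, "wy": 0, "wz": 0, "gripper": 0}, {"x": -0.001, "y": 0.001, "z": -0.055, "wx": 0, "wy": 0, "wz": 0, "gripper": 0}, {"x": -0.001, "y": 0.001, "z": -0.055, "wx": 0, "wy": 0, "wz": 0, "gripper": 0}, {"x": -0.001, "y": 0.001, "z": -0.055, "wx": 0, "wy": 0, "wz": 0, "gripper": 0.6}, {"x": -0.001, "y": 0.001, "z": -0.055, "wx": 0, "wy": 0, "wz": 0, "gripper": 1}, {"x": -0.001, "y": 0.001, "z": -0.055, "wx": 0, "wy": 0, "wz": 0, "gripper": 1}, {"x": -0.001, "y": 0.001, "z": -0.055, "wx": 0, "wy": 0, "wz": 0, "gripper": 1}, {"x": -0.001, "y": 0.001, "z": -0.055, "wx": 0, "wy": 0, "wz": 0, "gripper": 1}], "grip_force": 60}}

```text
clock: 3.45
eef_pos: [541.2, 311.9, 56.6]
ee_rot: [0.025, 1.0, 0.0, 0.0]
wrist_force: [0.2, -0.9, 1.6]
opening: 23.4
grip_force: 59.5
```

{"fn": "jog_arm", "kwargs": {"commands": [{"x": 0, "y": 0, "z": 0.008, "wx": 0, "wy": 0, "wz": 0, "gripper": 1}, {"x": 0, "y": 0, "z": 0.02, "wx": 0, "wy": 0, "wz": 0, "gripper": 1}, {"x": 0, "y": 0, "z": 0.04, "wx": 0, "wy": 0, "wz": 0, "gripper": 1}, {"x": 0, "y": 0, "z": 0.065, "wx": 0, "wy": 0, "wz": 0, "gripper": 1}, {"x": 0, "y": 0, "z": 0.085, "wx": 0, "wy": 0, "wz": 0, "gripper": 1}, {"x": 0, "y": 0, "z": 0.1, "wx": 0, "wy": 0, "wz": 0, "gripper": 1}, {"x": 0, "y": 0, "z": 0.1, "wx": 0, "wy": 0, "wz": 0, "gripper": 1}, {"x": 0, "y": 0, "z": 0.1, "wx": 0, "wy": 0, "wz": 0, "gripper": 1}, {"x": 0, "y": 0, "z": 0.1, "wx": 0, "wy": 0, "wz": 0, "gripper": 1}]}}

```text
clock: 4.58
eef_pos: [540.3, 311.6, 154.8]
ee_rot: [0.025, 1.0, -0.001, -0.001]
wrist_force: [0.1, -0.1, -3.8]
opening: 23.6
grip_force: 59.0
```

{"fn": "jog_arm", "kwargs": {"commands": [{"x": 0, "y": 0, "z": 0, "wx": 0, "wy": 0, "wz": -0.16, "gripper": 1}, {"x": 0, "y": 0, "z": 0, "wx": 0, "wy": 0, "wz": -0.32, "gripper": 1}, {"x": 0, "y": 0, "z": 0, "wx": 0, "wy": 0, "wz": -0.48, "gripper": 1}, {"x": 0, "y": 0, "z": 0, "wx": 0, "wy": 0, "wz": -0.64, "gripper": 1}, {"x": 0, "y": 0, "z": 0, "wx": 0, "wy": 0, "wz": -0.8, "gripper": 1}, {"x": 0, "y": 0, "z": 0, "wx": 0, "wy": 0, "wz": -0.96, "gripper": 1}, {"x": 0, "y": 0, "z": 0, "wx": 0, "wy": 0, "wz": -1.12, "gripper": 1}, {"x": 0, "y": 0, "z": 0, "wx": 0, "wy": 0, "wz": -1.28, "gripper": 1}, {"x": 0, "y": 0, "z": 0, "wx": 0, "wy": 0, "wz": -1.44, "gripper": 1}, {"x": 0, "y": 0, "z": 0, "wx": 0, "wy": 0, "wz": -1.571, "gripper": 1}]}}

```text
clock: 5.82
eef_pos: [540.5, 311.8, 155.2]
ee_rot: [0.726, 0.687, -0.001, -0.0]
wrist_force: [-0.6, -0.1, -2.1]
opening: 23.2
grip_force: 58.9
```

{"fn": "jog_arm", "kwargs": {"commands": [{"x": 0, "y": 0, "z": 0, "wx": 0, "wy": 0, "wz": -0.16, "gripper": 1}, {"x": 0, "y": 0, "z": 0, "wx": 0, "wy": 0, "wz": -0.32, "gripper": 1}, {"x": 0, "y": 0, "z": 0, "wx": 0, "wy": 0, "wz": -0.48, "gripper": 1}, {"x": 0, "y": 0, "z": 0, "wx": 0, "wy": 0, "wz": -0.64, "gripper": 1}, {"x": 0, "y": 0, "z": 0, "wx": 0, "wy": 0, "wz": -0.8, "gripper": 1}, {"x": 0, "y": 0, "z": 0, "wx": 0, "wy": 0, "wz": -0.96, "gripper": 1}, {"x": 0, "y": 0, "z": 0, "wx": 0, "wy": 0, "wz": -1.12, "gripper": 1}, {"x": 0, "y": 0, "z": 0, "wx": 0, "wy": 0, "wz": -1.28, "gripper": 1}, {"x": 0, "y": 0, "z": 0, "wx": 0, "wy": 0, "wz": -1.44, "gripper": 1}, {"x": 0, "y": 0, "z": 0, "wx": 0, "wy": 0, "wz": -1.571, "gripper": 1}]}}

```text
clock: 7.08
eef_pos: [540.5, 311.8, 155.1]
ee_rot: [1.0, -0.028, -0.001, 0.0]
wrist_force: [0.2, -0.9, -2.6]
opening: 23.5
grip_force: 58.9
```

```bash
python3 - <<'E'
from h import *
t=r.sense();print(t['clock'],t['eef_pos'],R.from_quat(t['ee_rot']).as_matrix().round(3).tolist(),t['joints'],t['wrist_force'],t['opening'],t['grip_force'])
s=snap('side');cv2.imwrite('pics/s2.png',s['image'][...,::-1])
w=snap('wrist')
c=np.hstack([cv2.resize(s['image'][140:260,180:310],(400,369)),cv2.resize(w['image'],(400,369))]);cv2.imwrite('pics/c2.png',c[...,::-1])
measure(s,np.array([541,313.]),bz=100)
measure(w,np.array([541,313.]),bz=100)
E
```

```text
7.075 [540.51455773 311.75000991 155.14891689] [[0.998, -0.056, -0.002], [-0.056, -0.998, -0.001], [-0.002, 0.001, -1.0]] [4.37146432e-01 1.26316431e-01 1.77901236e+00 1.55338919e-05
 1.23814085e+00 2.06365106e+00] [ 0.18111531 -0.925659   -2.57088177] 23.482662174531164 58.8642293214798
white (np.int64(410), array([517.9, 322.6, 134.8])) stripe (np.int64(72), array([592.4, 311.6, 135.9])) allblue (np.int64(220), array([609.6, 313.1,  31.7])) top (np.int64(41), array([529.1, 319.2, 201.6]))
rect ((538.0350952148438, 314.3869323730469), (80.30891418457031, 119.75418853759766), 87.2393798828125)
toprect ((529.439208984375, 302.2327880859375), (91.9891357421875, 20.542890548706055), 76.96534729003906)
white (np.int64(4478), array([569.4, 303.6, 134.3])) stripe (np.int64(3309), array([592.4, 308.7, 135.1])) allblue (np.int64(5575), array([597. , 308.6, 134.3])) top (np.int64(6967), array([549.2, 311.6, 194.9]))
rect ((555.9108276367188, 311.0030822753906), (79.05503845214844, 89.5526351928711), 86.49712371826172)
toprect ((537.4995727539062, 312.3401794433594), (102.69927215576172, 40.308570861816406), 86.58982849121094)
```

View pics/c2.png

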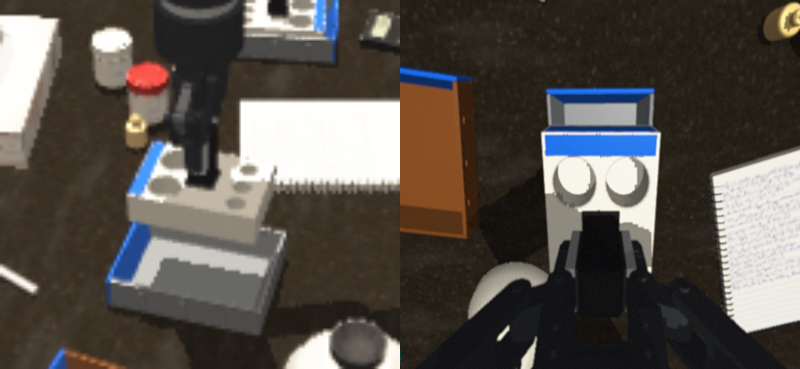

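The insert is turned: its stripe is now over the case's blue end and its yaw matches (-3°). It hangs level, with its deck at about 135. I lower it, shifted 1.5 mm in +x towards the case middle.

{"fn": "jog_arm", "kwargs": {"commands": [{"x": 0.0015, "y": 0, "z": -0.02, "wx": 0, "wy": 0, "wz": 0, "gripper": 1}, {"x": 0.0015, "y": 0, "z": -0.045, "wx": 0, "wy": 0, "wz": 0, "gripper": 1}, {"x": 0.0015, "y": 0, "z": -0.06, "wx": 0, "wy": 0, "wz": 0, "gripper": 1}, {"x": 0.0015, "y": 0, "z": -0.068, "wx": 0, "wy": 0, "wz": 0, "gripper": 1}, {"x": 0.0015, "y": 0, "z": -0.075, "wx": 0, "wy": 0, "wz": 0, "gripper": 1}, {"x": 0.0015, "y": 0, "z": -0.08, "wx": 0, "wy": 0, "wz": 0, "gripper": 1}, {"x": 0.0015, "y": 0, "z": -0.085, "wx": 0, "wy": 0, "wz": 0, "gripper": 1}, {"x": 0.0015, "y": 0, "z": -0.085, "wx": 0, "wy": 0, "wz": 0, "gripper": 1}]}}

```text
clock: 8.18
eef_pos: [542.4, 311.9, 71.1]
ee_rot: [1.0, -0.026, -0.0, 0.0]
wrist_force: [0.5, 0.1, -3.2]
opening: 23.6
grip_force: 58.9
```

{"fn": "jog_arm", "kwargs": {"commands": [{"x": 0, "y": 0, "z": -0.004, "wx": 0, "wy": 0, "wz": 0, "gripper": 1}, {"x": 0, "y": 0, "z": -0.008, "wx": 0, "wy": 0, "wz": 0, "gripper": 1}, {"x": 0, "y": 0, "z": -0.011, "wx": 0, "wy": 0, "wz": 0, "gripper": 1}, {"x": 0, "y": 0, "z": -0.013, "wx": 0, "wy": 0, "wz": 0, "gripper": 1}, {"x": 0, "y": 0, "z": -0.013, "wx": 0, "wy": 0, "wz": 0, "gripper": 1}]}}

```text
clock: 8.8
eef_pos: [542.4, 311.9, 58.1]
ee_rot: [1.0, -0.026, -0.0, 0.0]
wrist_force: [0.6, 0.0, -2.2]
opening: 23.2
grip_force: 58.9
```

```bash
python3 - <<'E'
from h import *
t=r.sense();print(t['clock'],t['eef_pos'],t['ee_rot'],t['wrist_force'])
for n in('side','wrist'):measure(snap(n),np.array([541,313.]))
E
```

```text
8.8 [542.35278587 311.90811367  58.07739175] [ 9.99672616e-01 -2.55854470e-02 -1.90420064e-04  1.00562102e-04] [ 0.56107264  0.0193763  -2.22694141]
white (np.int64(432), array([519.8, 320.8,  37.5])) stripe (np.int64(138), array([601.4, 314. ,  36.2])) allblue (np.int64(200), array([611.1, 312.6,  33.1])) top (np.int64(31), array([531.3, 317.6,  98.4]))
rect ((543.3663330078125, 316.26275634765625), (114.99783325195312, 150.99560546875), 87.36302947998047)
toprect ((535.2734375, 316.4415283203125), (63.86174392700195, 17.693649291992188), 84.11944580078125)
white (np.int64(4650), array([571.3, 303.6,  37.4])) stripe (np.int64(5897), array([599.7, 309.3,  37.1])) allblue (np.int64(8036), array([607.9, 308.8,  33.7])) top (np.int64(6189), array([550.3, 312. ,  97.3]))
rect ((572.99267578125, 316.7525634765625), (108.73294067382812, 110.54905700683594), 78.79557800292969)
toprect ((541.3763427734375, 311.6993408203125), (99.70518493652344, 35.7703971862793), 87.03360748291016)
```

It is about 1.5 mm above the floor with no contact force. I lower the rest of the way, release and retreat.

{"fn": "jog_arm", "kwargs": {"commands": [{"x": 0, "y": 0, "z": -0.001, "wx": 0, "wy": 0, "wz": 0, "gripper": 1}, {"x": 0, "y": 0, "z": -0.002, "wx": 0, "wy": 0, "wz": 0, "gripper": 1}, {"x": 0, "y": 0, "z": -0.002, "wx": 0, "wy": 0, "wz": 0, "gripper": 1}]}}

```text
clock: 9.28
eef_pos: [542.6, 312.1, 56.6]
ee_rot: [1.0, -0.026, 0.0, -0.0]
wrist_force: [-0.3, -0.8, -0.2]
opening: 23.1
grip_force: 59.0
```

{"fn": "jog_arm", "kwargs": {"commands": [{"x": 0, "y": 0, "z": 0, "wx": 0, "wy": 0, "wz": 0, "gripper": 0.5}, {"x": 0, "y": 0, "z": 0, "wx": 0, "wy": 0, "wz": 0, "gripper": 0.2}, {"x": 0, "y": 0, "z": 0, "wx": 0, "wy": 0, "wz": 0, "gripper": 0}, {"x": 0, "y": 0, "z": 0, "wx": 0, "wy": 0, "wz": 0, "gripper": 0}, {"x": 0, "y": 0, "z": 0, "wx": 0, "wy": 0, "wz": 0, "gripper": 0}, {"x": 0, "y": 0, "z": 0.02, "wx": 0, "wy": 0, "wz": 0, "gripper": 0}, {"x": 0, "y": 0, "z": 0.06, "wx": 0, "wy": 0, "wz": 0, "gripper": 0}, {"x": 0, "y": 0, "z": 0.11, "wx": 0, "wy": 0, "wz": 0, "gripper": 0}, {"x": 0, "y": 0, "z": 0.15, "wx": 0, "wy": 0, "wz": 0, "gripper": 0}, {"x": 0, "y": 0, "z": 0.15, "wx": 0, "wy": 0, "wz": 0, "gripper": 0}]}}

```text
clock: 10.52
eef_pos: [545.1, 313.2, 213.7]
ee_rot: [1.0, -0.026, 0.005, -0.003]
wrist_force: [0.6, -0.5, -0.1]
opening: 85.2
grip_force: 0.0
```

```bash
python3 - <<'E'
from h import *
t=r.sense();print(t['clock'],t['eef_pos'],t['wrist_force'],t['opening'])
s=snap('side');w=snap('wrist')
c=np.hstack([cv2.resize(s['image'][120:260,180:330],(400,373)),cv2.resize(w['image'],(400,373))]);cv2.imwrite('pics/c3.png',c[...,::-1])
for q in(s,w):measure(q,np.array([541,313.]))
measure(s,np.array([540,-127.]))
E
```

```text
10.525 [545.13003049 313.24359565 213.67881995] [ 0.59426182 -0.5357305  -0.13176909] 85.24305227140279
white (np.int64(470), array([521.4, 321.9,  36.1])) stripe (np.int64(139), array([610.8, 310.9,  35.7])) allblue (np.int64(200), array([611.2, 310.6,  33. ])) top (np.int64(62), array([539.6, 318.4,  95.3]))
rect ((543.29296875, 316.26611328125), (114.99783325195312, 151.14242553710938), 87.36302947998047)
toprect ((539.168701171875, 318.6807556152344), (31.773176193237305, 24.50440216064453), 85.74529266357422)
white (np.int64(3452), array([542.5, 303.5,  35.7])) stripe (np.int64(1629), array([599.9, 309. ,  35.5])) allblue (np.int64(2100), array([609.8, 309.1,  34.1])) top (np.int64(675), array([543.1, 312.4,  95.4]))
rect ((550.9873046875, 311.39959716796875), (110.1092300415039, 138.2877197265625), 87.10493469238281)
toprect ((543.0848999023438, 312.2959899902344), (22.1669979095459, 24.8858642578125), 87.10589599609375)
white (np.int64(222), array([ 560.5, -123.7,   35.6])) stripe (np.int64(69), array([ 481.1, -140.4,   35.4])) allblue (np.int64(92), array([ 478. , -140.9,   33.7])) top (np.int64(28), array([ 540.2, -129.3,   94.8]))
rect ((532.8985595703125, -127.84901428222656), (135.1980743408203, 117.0030746459961), 6.412387847900391)
toprect ((540.0167846679688, -127.29032135009766), (19.073162078857422, 29.967374801635742), 9.98615837097168)
```

View pics/c3.png

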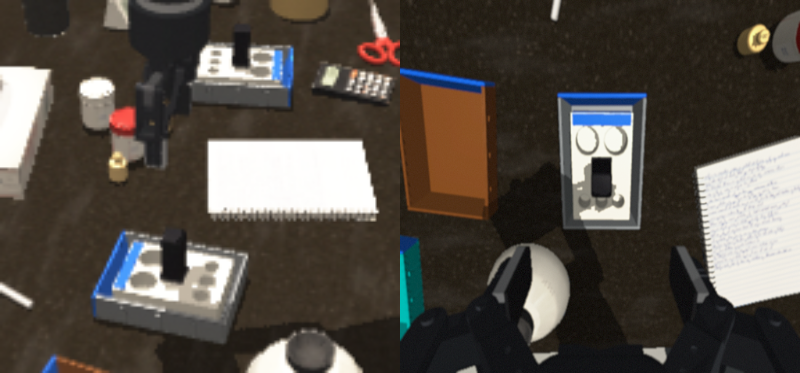

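The insert is seated flat with its deck at 36 and post top at 96, as at the start. Its stripe is at the blue end, the post is at (543,312) and the gripper is clear. The other insert hasn't moved.

{"fn": "jog_arm", "kwargs": {"commands": [{"x": 0, "y": 0, "z": 0.02, "wx": 0, "wy": 0, "wz": 0, "gripper": 0}, {"x": 0, "y": 0, "z": 0.02, "wx": 0, "wy": 0, "wz": 0, "gripper": 0}, {"x": 0, "y": 0, "z": 0.02, "wx": 0, "wy": 0, "wz": 0, "gripper": 0}]}}

```text
clock: 11.0
eef_pos: [542.4, 311.9, 226.1]
ee_rot: [1.0, -0.026, -0.0, 0.0]
wrist_force: [-0.3, -0.1, 0.1]
opening: 85.5
grip_force: 0.0
```

```bash
python3 -c "
from bench import r
print(r.job_done())"
```

```text
the job is handed in; nothing more can be done
None
```

I lifted the back-to-front insert by its post, turned it half round and seated it flat in its own case with the stripe at the blue end; the other insert was left alone, and the job was handed in at about 11 s (no verdict was returned).

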